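# Fit the splined crank lever to the gearbox shaft

### The job

Fit the matching crank lever onto the upright splined shaft of the small grey gearbox on the workbench: take the lever whose hub has the T-shaped splined bore, turn it so that its bore matches the three splines of the shaft, and slide it fully home on the shaft's shoulder, then let go. Leave the other lever, with the plain round hole, where it lies.

Things in the scene. Friction and masses are not known exactly. Their poses are not given: they have to be found in the camera images.
- splined_hub (a point): Lever to fit, lying flat: dark 8-sided hub, 50 mm across flats, 36 high; flat arm 20 wide, 10 thick, flush with the underside, tip at 133, black knob 44 high at 120 from the bore. Point: on bore axis, 18 above underside. x: along arm to knob; z: up. Grasp the flats at y = +-25. Through bore, T-shaped: slots 13 wide reach 20 mm out to +x, +y, -y, none to -x. About 0.4 kg, balance 20 mm along +x.
- shaft_seat (a point): Centre of the round shoulder (62 mm wide, 55 above the bench) that the hub sits on; shaft rises 42 mm along z, conical tip. Splines 8 mm thick, 18 mm out to +x, +y, -y, none to -x, 24 high plus 4 mm roof tops. The lever fits only with its x along this x; play 2 mm and about 8 degrees. The shaft is stiff to turn (2 N m). Fixed grey gearbox below, 100 x 100 mm.
- plain_hub (a point): The other lever, loose, to be left alone: same size, arm and knob, but a round hub 50 mm in diameter, 36 high, with a plain 16 mm round hole that does not fit the shaft. (A tall steel cabinet stands right of the bench, at y below -0.5.) Point: on the hole's axis, 18 mm above the underside; x along its arm to the knob, z up.

How it is judged:
By the outcome, as a careful person would: the job done as asked, in the order asked, and still so for the second after the job is handed in, with the robot touching nothing.
It also fails if it takes over 42 s, if anything falls off the work surface, if the arm or the gripper's body presses on something with over 40 N, if the wrist force passes 120 N, or if a joint passes its speed limit or range.

### The arm

A 6-joint arm with a two-finger parallel gripper is mounted at the origin on a cart in front of the work surface, level with it; the furniture and walls round the work are solid. World frame = base frame: x ahead of the robot, y to its left, z up, the work surface at z = 0. Lengths are in mm, angles in rad, forces in N, time in s.
With the tool pointing down it reaches from about 350 to 875 mm from the base axis. Payload 4.2 kg.
Tool frame: the origin (TCP) lies midway between the tips of the shut fingers; the grasp point (between the pads) lies 19 mm behind it (tcp_to_grasp is the distance from the TCP to the grasp point, in mm); z points along the fingers, y is the line along which they close (so a half turn about z gives the same grasp; the last joint's range is limited). The gripper opens to 85 mm and grips with 20 to 120 N. Pads are 22 mm wide; open, the fingers measure 114 mm over their backs; the gripper's body (76 mm by 85 mm) begins 54 mm behind the grasp point. The pads swing forward as they close: fully open they stand 13 mm farther back than shut.
Start: joints at [1.364, 0.385, 0.008, 0, -1.194, -0.259], TCP at [280.677, 558.408, 231.312] pointing down, gripper open.
Joint ranges: [-3.14, 3.14], [-1.21, 2.06], [-1.07, 1.41], [-3.16, 2.05], [-2.99, -0.16], [-3.1, 3.1]. Speed limits (rad/s): [2.79, 2.79, 3.14, 3.14, 3.14, 3.14].

### API

Orientations are given as a unit quaternion [x, y, z, w].
In Python, from bench import read_state, get_image, job_done, tcp_to_grasp gives the robot as it stands.
- The arm moves only by the tool jog_arm, never from a script. Its argument "plan" is a list of rows, each a list of 3 entries, a list of its own where there are three numbers: the finger opening in mm, from 0 to 85.4, then the shift along the tool's x, y, z as a fraction of full scale, then the turn, a rotation vector about the tool's x, y, z as a fraction of full scale. A call has 1 to 10 rows; each row is the pose to reach, as a shift and turn from the pose commanded when the call began, along the tool's axes at that moment; what a row does not reach only later rows make up. Full scale, the value 1, is 0.1 m for a shift and 60 degrees for a turn. A row lasts 1/8 s, in which the tool goes at most 62.5 mm and 10.7 degrees, less where a joint would pass 70% of its speed; a pose out of reach is approached as far as the arm can. A call with a number of a shift or a turn outside -1 to 1 is refused whole. A call with a gripper value outside its range is refused whole. The fingers move at their own pace and stop on an object; the grip force is fixed at half the most. Time passes only in rows, so rows that repeat a pose let the fingers close. It gives the time, the measured TCP pose, the force, the opening and the grip force at its end, in the units of the state.
- read_state(): the state, without advancing time (a new reading comes with each control period).
- get_image(name): name is "scene" or "side" or "wrist"; returns a dict with "img" (420x560x3 uint8, red, green, blue), "range_z" (420x560 float32, mm along the optical axis (not along the pixel's ray), 0 where there is no reading), "intrinsics" (3x3 intrinsics, pixels), "extrinsics" (4x4, takes a point from camera to world coordinates); the wrist camera has in their place "tool_from_camera" (4x4, takes a point from camera to tool coordinates, whose origin is the TCP and whose axes are the flange's). Camera axes: x right, y down, z forward; pixel columns grow to the right and rows downward; lengths in mm; the calibration is good to about 2 mm. A picture is of the moment at which its call begins: read the wrist's pose just before it.
- job_done(): hands the job in; it is judged then, once.
The state is a dict: "clock": time; "joints": joint angles; "joint_vel": joint speeds; "joint_efforts": joint torques, N m; "position": TCP position; "ee_rot": TCP orientation; "contact_force": force on the tool from outside, world axes, zero at the start; "wrist_torque": the same for the moment, N m; "gripper_width": finger opening in mm; "grasp_force": force on a finger pad.
Only numpy, scipy, OpenCV 4.12 (cv2) and the standard library are available. Lean on these libraries where they do the work, as an engineer would, in place of code of your own. Each camera call takes 0.05 s, during which the arm holds its last target. There are 200 camera calls.

## Working session

There is one attempt and no reset: what is moved stays moved. The work goes in short steps, Python scripts to look and compute and a tool call to move; the robot and the scene stay as the last step left them, time stands still between calls to the robot, and variables do not carry over. Pictures are saved under pics/ and viewed, at most 10 in all, crops included, and the job is handed in when it is done.

Besides the shell and the picture viewer there is one more tool, called after "Request:" as name(argument=value, ...) on one line, values as JSON. jog_arm: Moves the arm, as the interface text tells. Its arguments: {"type":"object","properties":{"plan":{"type":"array"}},"required":["plan"]}

```bash
ls && mkdir -p pics
python3 - <<'E'
from bench import *
import cv2,numpy as np
s=read_state();print(s)
a=[]
for n in("scene","side"):
    g=get_image(n);np.savez(f"{n}.npz",**g);a.append(g["img"]);print(n,g["intrinsics"],g["extrinsics"])
cv2.imwrite("pics/a.png",a[0][:,:,::-1]);cv2.imwrite("pics/b.png",a[1][:,:,::-1])
E
```

```text
pics
{'clock': 0.0, 'joints': array([ 1.36361609e+00,  3.85579238e-01,  6.61131064e-03, -5.19913814e-04,
       -1.19398765e+00, -2.58613916e-01]), 'joint_vel': array([ 2.29436692e-04,  8.92547052e-04, -6.69763350e-05, -3.24526740e-04,
       -3.47829473e-04,  6.87414962e-04]), 'joint_efforts': array([-4.88105923e-05, -3.92296994e+01,  1.88399470e+01,  4.18615133e+00,
       -4.63757257e-03,  1.92875476e-07]), 'position': array([280.41439225, 557.90433898, 230.19910403]), 'ee_rot': array([ 9.72979105e-01, -2.30890530e-01, -2.13774498e-04,  1.08548046e-03]), 'contact_force': array([ 0.04517199, -0.29096646, -0.23131531]), 'wrist_torque': array([0.02621756, 0.02262036, 0.00112275]), 'grasp_force': 0.0, 'gripper_width': 85.40434679686437}
scene [[479.58046809   0.         281.50832781]
 [  0.         479.58046809 212.27539436]
 [  0.           0.           1.        ]] [[ 6.36013455e-01 -4.52624898e-01  6.24994069e-01  4.00346363e+01]
 [-7.71567066e-01 -3.59267147e-01  5.24987028e-01 -2.38235770e+02]
 [-1.30823640e-02 -8.16123654e-01 -5.77729204e-01  5.64181623e+02]
 [ 0.00000000e+00  0.00000000e+00  0.00000000e+00  1.00000000e+00]]
side [[429.56927642   0.         280.19122008]
 [  0.         429.56927642 207.35593456]
 [  0.           0.           1.        ]] [[ 8.57346292e-01 -3.54491738e-01  3.73219698e-01  2.48236359e+02]
 [-5.14367030e-01 -5.62411204e-01  6.47394931e-01 -3.35603791e+02]
 [-1.95932151e-02 -7.47013551e-01 -6.64520023e-01  6.40082975e+02]
 [ 0.00000000e+00  0.00000000e+00  0.00000000e+00  1.00000000e+00]]
```

View pics/a.png

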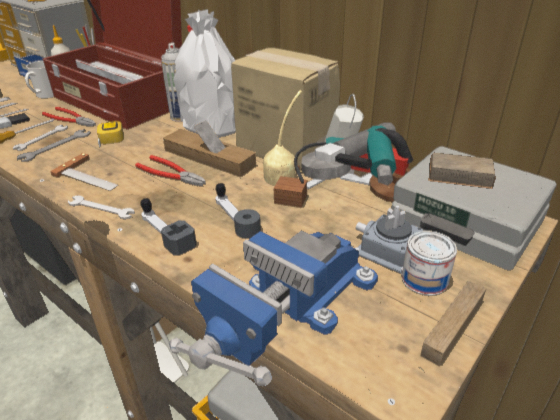

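View pics/b.png

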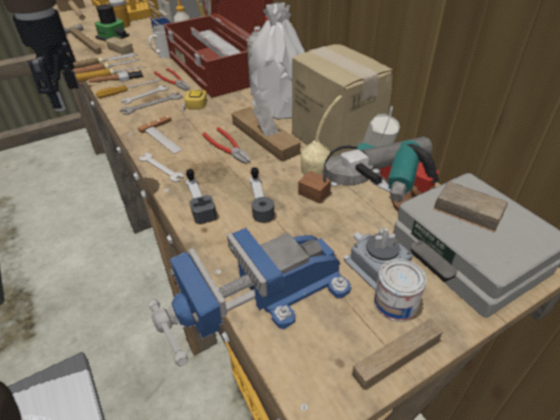

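Scene: the octagonal hub is at about (178,236) with its knob at (147,204), the plain hub at (247,222), and the shaft at (393,220) with a paint can close by at (430,262). Side: octagonal hub (203,209), knob (191,175), shaft (383,243).

```bash
cat > h.py <<'E'
import numpy as np,cv2
from scipy.spatial.transform import Rotation as R
def cloud(g,E=None):
    K=g["intrinsics"];E=g["extrinsics"] if E is None else E;z=g["range_z"]
    v,u=np.indices(z.shape)
    P=np.stack([(u-K[0,2])/K[0,0]*z,(v-K[1,2])/K[1,1]*z,z],-1)
    return P@E[:3,:3].T+E[:3,3]
def ray(g,u,v,h,E=None):
    K=g["intrinsics"];E=g["extrinsics"] if E is None else E
    d=E[:3,:3]@np.array([(u-K[0,2])/K[0,0],(v-K[1,2])/K[1,1],1]);o=E[:3,3]
    return o+d*(h-o[2])/d[2]
def T(s):
    M=np.eye(4);M[:3,:3]=R.from_quat(s["ee_rot"]).as_matrix();M[:3,3]=s["position"];return M
E
python3 - <<'E'
from h import *
for n,B in(("scene",{"oct":(155,212,205,258),"knob":(135,190,165,218),"rnd":(228,203,268,243),"sh":(350,185,435,270),"can":(400,225,460,295)}),("side",{"oct":(180,190,222,228),"knob":(180,165,205,190),"rnd":(245,192,282,228),"sh":(340,220,425,290),"can":(372,255,430,320)})):
    g=dict(np.load(n+".npz"));C=cloud(g);img=g["img"].astype(int);ok=g["range_z"]>0
    for k,(a,b,c,d) in B.items():
        P=C[b:d,a:c][ok[b:d,a:c]]
        def rep(l,m):
            if m.sum()>3: Q=P[m];print(n,k,l,m.sum(),"med",np.median(Q,0).round(),"min",Q.min(0).round(),"max",Q.max(0).round())
        if k in("oct","rnd"): rep("top",(P[:,2]>30)&(P[:,2]<39))
        if k=="knob": rep("top",(P[:,2]>36)&(P[:,2]<48))
        if k=="sh": rep("shoulder",(P[:,2]>51)&(P[:,2]<59)); rep("tip",(P[:,2]>88)&(P[:,2]<100));rep("spl",(P[:,2]>70)&(P[:,2]<100))
        if k=="can": rep("all",P[:,2]>80)
for n,b in(("scene",(345,180,465,300)),("side",(335,220,435,325))):
    im=np.load(n+".npz")["img"];cv2.imwrite(f"pics/c_{n}.png",0)if 0 else None
    c=im[b[1]:b[3],b[0]:b[2],::-1];np.save(n+"c.npy",cv2.resize(c,(400,400),interpolation=cv2.INTER_CUBIC))
cv2.imwrite("pics/c.png",np.hstack([np.load("scenec.npy"),np.load("sidec.npy")]))
E
```

```text
scene oct top 413 med [449. 352.  34.] min [424. 329.  30.] max [478. 385.  37.]
scene knob top 56 med [469. 471.  40.] min [461. 464.  36.] max [479. 483.  44.]
scene rnd top 335 med [559. 285.  34.] min [537. 262.  30.] max [587. 312.  37.]
scene sh shoulder 792 med [678.  30.  54.] min [572. -61.  51.] max [757.  87.  59.]
scene sh tip 377 med [757.  37.  93.] min [677.   5.  88.] max [791.  83.  96.]
scene sh spl 1444 med [693.  23.  76.] min [611. -59.  70.] max [791.  88.  96.]
side oct top 306 med [451. 349.  35.] min [426. 327.  30.] max [478. 384.  38.]
side knob top 42 med [471. 471.  40.] min [463. 463.  36.] max [480. 481.  43.]
side rnd top 282 med [562. 282.  35.] min [538. 260.  30.] max [586. 309.  37.]
side sh shoulder 627 med [681.  29.  54.] min [612. -34.  51.] max [755.  76.  59.]
side sh tip 86 med [749.  30.  92.] min [679.  13.  88.] max [760.  46.  97.]
side sh spl 1347 med [664. -27.  74.] min [611. -79.  70.] max [760.  61.  97.]
```

View pics/c.png

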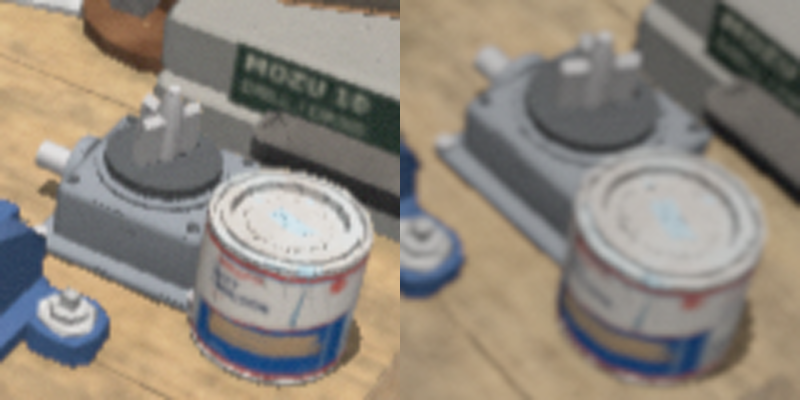

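The crops show the gearbox shaft with tip at scene ≈ (397,206) and splines toward front-left, right and back-left; the can stands just beside the gearbox corner. Next: shaft axis, spline directions and the can's extent.

Run:
```python
from h import *
S=dict(np.load("scene.npz"));D=dict(np.load("side.npz"))
t1=ray(S,345+173*.3,180+88*.3,96);t2=ray(D,335+200*.25,220+35*.2625,96);print("tip",t1.round(1),t2.round(1))
allp=[]
for n,g in(("scene",S),("side",D)):
    C=cloud(g).reshape(-1,3)
    sh=C[(np.hypot(C[:,0]-t1[0],C[:,1]-t1[1])<45)&(C[:,2]>52)&(C[:,2]<57.5)]
    (c,r)=cv2.minEnclosingCircle(sh[:,:2].astype(np.float32));print(n,"shoulder",len(sh),c,r, sh.min(0).round(),sh.max(0).round())
    for lo,hi in((62,76),(76,86),(86,100)):
        q=C[(np.hypot(C[:,0]-t1[0],C[:,1]-t1[1])<32)&(C[:,2]>lo)&(C[:,2]<hi)]
        print(n,lo,hi,q.round(0).astype(int).tolist() if lo==76 else (len(q),q.mean(0).round(1)))
    q=C[(abs(C[:,0]-620)<70)&(abs(C[:,1]+50)<70)&(C[:,2]>60)&(C[:,2]<100)]
    print("can",len(q),np.percentile(q,[1,50,99],axis=0).round())
# spline tops seen in crops
for g,L in((S,[(345+a*.3,180+b*.3) for a,b in((152,122),(192,106),(150,103))]),(D,[(335+a*.25,220+b*.2625) for a,b in((175,66),(228,60),(190,42))])):
    print([ray(g,u,v,82)[:2].round(1).tolist() for u,v in L])
# joints/ hub
```

```text
tip [682.6  43.7  96. ] [682.4  43.9  96. ]
scene shoulder 416 (682.2659301757812, 44.25938034057617) 31.6389217376709 [653.  13.  52.] [711.  75.  57.]
scene 62 76 (133, array([679.5,  44.3,  69.4]))
scene 76 86 [[690, 61, 81], [689, 62, 79], [689, 60, 80], [690, 59, 80], [689, 56, 82], [688, 61, 78], [688, 60, 78], [689, 58, 79], [686, 55, 82], [687, 54, 82], [702, 38, 80], [687, 61, 77], [686, 59, 78], [688, 58, 77], [686, 55, 79], [685, 52, 81], [681, 47, 86], [693, 40, 82], [697, 39, 80], [698, 38, 81], [697, 36, 82], [684, 57, 77], [685, 56, 78], [685, 54, 79], [677, 48, 85], [680, 48, 84], [679, 46, 85], [692, 41, 80], [693, 39, 80], [693, 38, 81], [695, 37, 80], [700, 37, 77], [682, 52, 78], [678, 49, 82], [680, 48, 82], [677, 45, 85], [681, 41, 84], [680, 39, 85], [685, 39, 83], [690, 40, 80], [693, 39, 79], [693, 37, 79], [695, 36, 78], [698, 35, 78], [699, 34, 77], [678, 48, 80], [678, 47, 81], [677, 44, 83], [678, 43, 83], [678, 41, 84], [679, 40, 84], [682, 39, 83], [683, 38, 82], [690, 39, 78], [691, 38, 78], [691, 36, 79], [695, 36, 77], [696, 34, 77], [671, 49, 82], [
[... 1897 characters left out ...]
], [686, 37, 80], [688, 36, 79], [690, 36, 79], [693, 36, 77], [694, 35, 78], [696, 34, 77], [697, 32, 78], [668, 47, 78], [669, 46, 79], [670, 45, 79], [671, 44, 80], [673, 43, 79], [675, 43, 78], [676, 41, 79], [677, 40, 80], [678, 39, 80], [680, 38, 80], [681, 36, 81], [683, 36, 81], [687, 37, 77], [690, 35, 77], [692, 34, 77], [693, 33, 76], [666, 46, 78], [669, 44, 79], [673, 43, 77], [675, 42, 76], [677, 40, 77], [679, 38, 78], [681, 38, 77], [681, 36, 79], [684, 36, 77], [681, 36, 76]]
side 86 100 (36, array([681.8,  41.1,  91.4]))
can 1556 [[612. -79.  61.]
 [647. -44.  72.]
 [685.  -5.  77.]]
[[667.8, 45.7], [693.2, 36.4], [682.1, 54.8]]
[[670.2, 43.7], [693.0, 34.1], [686.5, 52.4]]
```

Run:
```python
from h import *
P=np.vstack([cloud(g)[g["range_z"]>0] for g in(dict(np.load("scene.npz")),dict(np.load("side.npz")))])
def loc(o,a):
    d=P[:,:2]-o;c,s=np.cos(a),np.sin(a);return d[:,0]*c+d[:,1]*s,-d[:,0]*s+d[:,1]*c
o=np.array([682.5,43.5]);x,y=loc(o,np.radians(66))
for l,m in(("arm",(x>35)&(x<145)&(abs(y)<20)),("knob",(x>100)&(x<150)&(abs(y)<20)),("finger+y",(abs(x)<16)&(y>36)&(y<62)),("finger-y",(abs(x)<16)&(y<-36)&(y>-62)),("body",(abs(x)<55)&(abs(y)<75))):
    print(l,m.sum(),np.percentile(P[m,2],[50,95,99,100]).round() if m.any() else "")
for xx in range(380,860,40): print(xx,[int(P[(abs(P[:,0]-xx)<20)&(abs(P[:,1]-yy)<20),2].max(initial=-9)) for yy in range(440,-121,-40)])
# hub details
for n in("scene","side"):
    g=dict(np.load(n+".npz"));C=cloud(g).reshape(-1,3)
    t=C[(np.hypot(C[:,0]-451,C[:,1]-357)<38)&(C[:,2]>30)&(C[:,2]<40)];print(n,"hub",cv2.minEnclosingCircle(t[:,:2].astype(np.float32)))
    t=t[t[:,2]>33];print(cv2.minAreaRect(t[:,:2].astype(np.float32)))
    k=C[(np.hypot(C[:,0]-471,C[:,1]-471)<22)&(C[:,2]>25)];print("knob",cv2.minEnclosingCircle(k[:,:2].astype(np.float32)))
    a=C[(C[:,1]>388)&(C[:,1]<455)&(abs(C[:,0]-463)<30)&(C[:,2]>7)&(C[:,2]<14)];print("arm line",cv2.fitLine(a[:,:2].astype(np.float32),cv2.DIST_L2,0,.01,.01).ravel())
```

```text
arm 1081 [ -0. 125. 128. 130.]
knob 953 [ -0. 125. 128. 130.]
finger+y 900 [16. 42. 44. 45.]
finger-y 165 [43. 59. 60. 61.]
body 8016 [44. 89. 94. 97.]
380 [1, 1, 1, 2, 1, 2, 1, 122, 122, 123, 122, 3, 2, 3, 2]
420 [1, 35, 37, 36, 2, 2, 1, 122, 122, 122, 123, 2, 2, 2, 3]
460 [11, 35, 37, 37, 1, 1, 14, 121, 122, 122, 122, 15, 2, 2, 3]
500 [2, 2, 2, 1, 3, 1, 1, -9, 94, 94, 16, 2, 2, 2, 32]
540 [35, 1, 2, 36, 37, 25, 0, -9, 94, 94, 17, 1, 2, 2, 32]
580 [1, 43, 11, 37, 36, 33, 15, 29, 78, 78, 30, 17, 2, 2, 32]
620 [2, 43, 10, 2, 1, 2, 2, 1, 1, 51, 37, 77, 77, 77, 32]
660 [2, 39, 39, 40, 40, 3, 1, 2, 31, 55, 96, 77, 77, 76, 31]
700 [37, 36, 55, 41, 90, 96, 97, 2, 32, 81, 97, 73, 77, 74, 2]
740 [37, 68, 140, 65, 107, 115, 118, 129, 130, 94, 96, 96, 96, 98, 96]
780 [220, 219, 217, 200, 106, 116, 112, 105, 108, 96, 126, 97, 97, 97, 97]
820 [223, 223, 223, 223, 150, 164, 115, 114, 109, 96, 128, 128, 129, 124, 97]
scene hub ((450.63409423828125, 355.95733642578125), 30.566509246826172)
((451.5373229980469, 356.3583679199219), (54.23073959350586, 51.313331604003906), 81.81719970703125)
knob ((469.72894287109375, 475.2068786621094), 11.303217887878418)
arm line [2.1232532e-01 9.7719902e-01 4.6298862e+02 4.3379599e+02]
side hub ((451.808837890625, 354.66876220703125), 30.322765350341797)
((452.4842224121094, 354.8492431640625), (52.792152404785156, 49.77675247192383), 83.73114776611328)
knob ((471.34918212890625, 471.7159118652344), 10.083617210388184)
arm line [1.8078950e-01 9.8352182e-01 4.6533417e+02 4.3248538e+02]
```

Run:
```python
from h import *
P=np.vstack([cloud(g)[g["range_z"]>0] for g in(dict(np.load("scene.npz")),dict(np.load("side.npz")))])
d=P[:,:2]-np.array([682.5,43.5]);a=np.radians(66);c,s=np.cos(a),np.sin(a);x=d[:,0]*c+d[:,1]*s;y=-d[:,0]*s+d[:,1]*c
for x0 in range(20,150,10):
    m=(x>=x0)&(x<x0+10)&(P[:,2]>50)&(abs(y)<90)
    print(x0,m.sum(),"y of pts z>50:",np.sort(y[m]).round()[[0,-1]] if m.any() else "", [(int(q),int(P[m&(y>=q)&(y<q+10),2].max(initial=0))) for q in range(-60,20,10)])
S=np.load("scene.npz")["img"][120:250,310:460,::-1];D=np.load("side.npz")["img"][130:260,310:460,::-1]
cv2.imwrite("pics/d.png",np.hstack([cv2.resize(i,(400,347),interpolation=cv2.INTER_CUBIC) for i in(S,D)]))
```

```text
20 282 y of pts z>50: [-89.  21.] [(-60, 0), (-50, 0), (-40, 0), (-30, 0), (-20, 0), (-10, 54), (0, 56), (10, 55)]
30 270 y of pts z>50: [-89.   6.] [(-60, 91), (-50, 0), (-40, 0), (-30, 0), (-20, 0), (-10, 53), (0, 54), (10, 0)]
40 282 y of pts z>50: [-89. -53.] [(-60, 93), (-50, 0), (-40, 0), (-30, 0), (-20, 0), (-10, 0), (0, 0), (10, 0)]
50 285 y of pts z>50: [-90. -47.] [(-60, 94), (-50, 87), (-40, 0), (-30, 0), (-20, 0), (-10, 0), (0, 0), (10, 0)]
60 219 y of pts z>50: [-90. -47.] [(-60, 94), (-50, 91), (-40, 0), (-30, 0), (-20, 0), (-10, 0), (0, 0), (10, 0)]
70 76 y of pts z>50: [-89. -49.] [(-60, 89), (-50, 83), (-40, 0), (-30, 0), (-20, 0), (-10, 0), (0, 0), (10, 0)]
80 11 y of pts z>50: [-89. -76.] [(-60, 0), (-50, 0), (-40, 0), (-30, 0), (-20, 0), (-10, 0), (0, 0), (10, 0)]
90 21 y of pts z>50: [-70. -61.] [(-60, 0), (-50, 0), (-40, 0), (-30, 0), (-20, 0), (-10, 0), (0, 0), (10, 0)]
100 279 y of pts z>50: [-75.  -5.] [(-60, 91), (-50, 86), (-40, 0), (-30, 120), (-20, 130), (-10, 125), (0, 0), (10, 0)]
110 286 y of pts z>50: [-80.  -3.] [(-60, 90), (-50, 86), (-40, 0), (-30, 126), (-20, 129), (-10, 125), (0, 0), (10, 0)]
120 293 y of pts z>50: [-90.  -2.] [(-60, 91), (-50, 82), (-40, 0), (-30, 124), (-20, 127), (-10, 125), (0, 0), (10, 0)]
130 293 y of pts z>50: [-90.   1.] [(-60, 101), (-50, 0), (-40, 0), (-30, 0), (-20, 125), (-10, 123), (0, 113), (10, 0)]
140 317 y of pts z>50: [-90.   2.] [(-60, 101), (-50, 0), (-40, 0), (-30, 0), (-20, 120), (-10, 121), (0, 118), (10, 0)]
```

View pics/d.png

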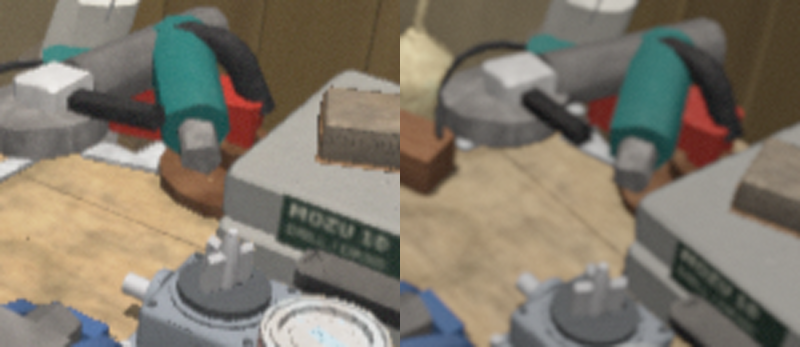

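Run:
```python
from h import *
for n in("scene","side"):
    g=dict(np.load(n+".npz"));C=cloud(g);P=C.reshape(-1,3);im=g["img"].reshape(-1,3)
    d=P[:,:2]-np.array([682.5,43.5]);a=np.radians(66);c,s=np.cos(a),np.sin(a);x=d[:,0]*c+d[:,1]*s;y=-d[:,0]*s+d[:,1]*c
    v,u=np.indices(g["range_z"].shape);u=u.ravel();v=v.ravel()
    m=(x>85)&(x<150)&(y>-45)&(y<20)&(P[:,2]>15)
    print(n,m.sum(),"u",u[m].min(),u[m].max(),"v",v[m].min(),v[m].max())
    for x0 in range(85,150,8):
        k=m&(x>=x0)&(x<x0+8)
        if k.any(): print(x0,k.sum(),"z",np.percentile(P[k,2],[0,5,50,100]).round(),"y",np.percentile(y[k],[0,2,50,98,100]).round())
    # near-obstacle with z<105
    k=m&(P[:,2]<105);print("low",k.sum(),np.c_[x,y,P[:,2],u,v][k][::8].round().astype(int).tolist())
```

```text
scene 225 u 349 379 v 156 178
101 16 z [111. 112. 116. 126.] y [-18. -18. -11.  -7.  -7.]
109 69 z [ 80. 111. 121. 128.] y [-45. -44. -13.  -5.  -4.]
117 35 z [109. 109. 120. 127.] y [-14. -14.  -6.  -3.  -2.]
125 30 z [106. 109. 118. 125.] y [-13. -12.  -5.  -1.  -1.]
133 35 z [105. 106. 117. 123.] y [-11. -11.  -2.   1.   1.]
141 38 z [103. 103. 115. 121.] y [-11. -11.  -1.   2.   2.]
149 2 z [102. 102. 108. 115.] y [-1. -1. -0. -0.  0.]
low 8 [[150, 0, 102, 349, 165]]
side 189 u 363 382 v 169 185
101 23 z [112. 113. 117. 130.] y [-22. -22. -14.  -9.  -9.]
109 62 z [110. 115. 123. 130.] y [-25. -25. -15.  -7.  -6.]
117 26 z [109. 113. 123. 127.] y [-21. -19.  -8.  -4.  -4.]
125 24 z [107. 111. 121. 125.] y [-21. -19.  -6.  -3.  -3.]
133 26 z [107. 108. 119. 124.] y [-17. -16.  -5.  -1.  -1.]
141 24 z [102. 104. 117. 122.] y [-15. -13.  -4.   0.   1.]
149 4 z [105. 105. 106. 115.] y [-1. -1. -0.  1.  1.]
low 2 [[148, -1, 103, 364, 176]]
```

The crop shows a black auxiliary grinder handle (scene ≈ (349–379,156–178)) overhanging where the knob must come down: z 105–130, just on the −y side of the lever. The seated knob (top 99) passes under it, but on the way down I have to stay on the +y side within the spline play. Setting out to the hub now.

Request:
jog_arm(plan=[[85,[0.5,0.2,0.15],[0,0,0.17]],[85,[1,0.4,0.3],[0,0,0.34]],[85,[1,0.4,0.3],[0,0,0.51]],[85,[1,0.4,0.3],[0,0,0.68]],[85,[1,0.4,0.3],[0,0,0.85]],[85,[1,0.4,0.3],[0,0,1]]])

```text
clock: 0.85
position: [351.9, 477.4, 200.7]
ee_rot: [0.725, -0.688, 0.0, 0.001]
contact_force: [0.2, 0.2, 0.4]
gripper_width: 84.9
grasp_force: 0.0
```

```bash
cat > go.py <<'E'
import sys;from h import *;from bench import read_state
def go(x,y,z,yaw):
    s=read_state();M=T(s);t=np.radians(yaw)
    G=np.array([[np.cos(t),np.sin(t),0],[np.sin(t),-np.cos(t),0],[0,0,-1]])
    print("clk",s["clock"],"pos",s["position"].round(1),"yaw",np.degrees(np.arctan2(M[1,0],M[0,0])).round(1),"F",s["contact_force"].round(1),"w",s["gripper_width"].round(1),"j",s["joints"].round(2))
    print("shift",((M[:3,:3].T@(np.array([x,y,z])-M[:3,3]))/100).round(3),"turn",(R.from_matrix(M[:3,:3].T@G).as_rotvec()/np.radians(60)).round(3))
if __name__=="__main__": go(*map(float,sys.argv[1:5]))
E
python3 go.py 451 356 180 -100
```

```text
Traceback (most recent call last):
  File "go.py", line 7, in <module>
    if __name__=="__main__": go(*map(float,sys.argv[1:5]))
                             ~~^^^^^^^^^^^^^^^^^^^^^^^^^^^
  File "go.py", line 5, in go
    print("clk",s["clock"],"pos",s["position"].round(1),"yaw",np.degrees(np.arctan2(M[1,0],M[0,0])).round(1),"F",s["contact_force"].round(1),"w",s["gripper_width"].round(1),"j",s["joints"].round(2))
                                                                                                                                                 ^^^^^^^^^^^^^^^^^^^^^^^^
AttributeError: 'float' object has no attribute 'round'
```

Request:
jog_arm(plan=[[85,[0.5,-0.46,0.1],[0,0,0.11]],[85,[1,-0.93,0.2],[0,0,0.22]],[85,[1,-0.93,0.2],[0,0,0.22]],[85,[1,-0.93,0.2],[0,0,0.22]]])

```text
clock: 1.35
position: [451.1, 382.6, 180.8]
ee_rot: [-0.643, 0.766, -0.0, -0.0]
contact_force: [0.5, -0.1, 0.3]
gripper_width: 84.8
grasp_force: 0.0
```

```bash
sed -i 's/s\["gripper_width"\].round(1)/round(s["gripper_width"],1)/' go.py && python3 go.py 451 356 180 -100
python3 - <<'E'
from h import *;from bench import *
s=read_state();g=get_image("wrist");M=T(s)@g["tool_from_camera"];np.savez("w1.npz",M=M,**g);print(g["tool_from_camera"].round(2))
cv2.imwrite("pics/w1.png",g["img"][:,:,::-1])
C=cloud(g,M).reshape(-1,3)
t=C[(np.hypot(C[:,0]-451,C[:,1]-356)<40)&(C[:,2]>32)&(C[:,2]<40)].astype(np.float32);print(len(t),cv2.minEnclosingCircle(t[:,:2]),cv2.minAreaRect(t[:,:2]),np.median(t[:,2]))
E
```

```text
clk 1.35 pos [451.1 382.6 180.8] yaw -100.0 F [ 0.5 -0.1  0.3] w 84.8 j [ 0.98  0.37 -0.15 -0.   -1.05 -1.15]
shift [ 0.262 -0.045  0.008] turn [ 0.001 -0.001  0.   ]
[[   0.     -0.96   -0.27   70.58]
 [   1.      0.      0.      0.26]
 [  -0.     -0.27    0.96 -143.24]
 [   0.      0.      0.      1.  ]]Traceback (most recent call last):
  File "<stdin>", line 5, in <module>
cv2.error: OpenCV(4.12.0) /io/opencv/modules/imgproc/src/shapedescr.cpp:201: error: (-215:Assertion failed) count >= 0 && (depth == CV_32F || depth == CV_32S) in function 'minEnclosingCircle'
```

View pics/w1.png

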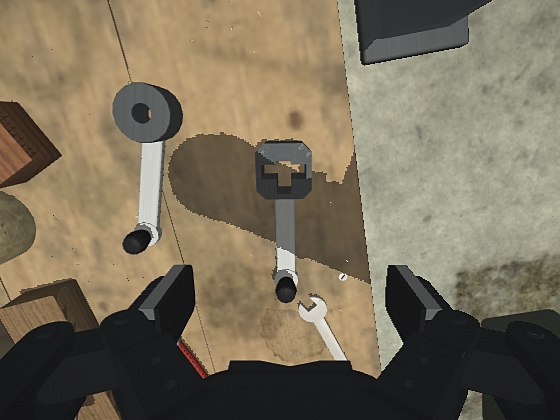

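The wrist view shows the octagonal hub centred near (284,170), with T slots to left, right and down toward the knob at (286,290); the arm is nearly vertical in the image, so the yaw matches.

Run:
```python
from h import *
g=dict(np.load("w1.npz"));M=g["M"];print(M[:3,3].round(),"rng",[(p,g["range_z"][p[1],p[0]]) for p in((270,150),(284,178),(260,190),(286,250),(220,300))])
for uv,h in(((284,170),36),((286,290),44)): print(uv,ray(g,*uv,h,M).round(1))
C=cloud(g,M);z=C[130:210,240:330];m=(g["range_z"][130:210,240:330]>0)&(z[...,2]>30)
print(m.sum(),np.median(z[m],0).round(1))
if m.sum()>5:
    q=z[m].astype(np.float32);q=q[q[:,2]>33];print(cv2.minEnclosingCircle(q[:,:2].copy()),cv2.minAreaRect(q[:,:2].copy()))
b=cv2.Canny(g["img"][130:210,240:330],60,150)
# outline of dark hub
hsv=cv2.cvtColor(g["img"],cv2.COLOR_RGB2HSV);
k=((hsv[...,1]<60)&(np.indices(m.shape if 0 else g["range_z"].shape)[0]<205)).astype(np.uint8);k[:, :245]=0;k[:,325:]=0;k[:130]=0
n,l,st,ce=cv2.connectedComponentsWithStats(k);i=1+st[1:,4].argmax();print(st[i],ce[i])
# arm line
ed=[]
for v in range(210,268,4):
    row=g["img"][v,255:320].astype(int);lo=np.where((hsv[v,255:320,1]<45))[0]
    if len(lo): ed.append((ray(g,255+lo.mean(),v,10,M)[:2]))
ed=np.array(ed,np.float32);f=cv2.fitLine(ed,cv2.DIST_L2,0,.01,.01).ravel();print("arm ang",np.degrees(np.arctan2(f[1],f[0])),f)
```

```text
[439. 313. 324.] rng [((270, 150), np.float32(283.469)), ((284, 178), np.float32(325.81393)), ((260, 190), np.float32(293.07602)), ((286, 250), np.float32(336.4609)), ((220, 300), np.float32(362.76712))]
(284, 170) [450.5 354.2  36. ]
(286, 290) [468.7 467.5  44. ]
2147 [450.7 349.6  36.5]
((451.4910583496094, 355.5256652832031), 30.052940368652344) ((451.439697265625, 355.265380859375), (50.1494140625, 49.8780632019043), 80.96702575683594)
[ 255  141   57   64 2625] [283.12419048 171.25219048]
arm ang 81.05845 [1.5542677e-01 9.8784739e-01 4.6290344e+02 4.2753821e+02]
```

Request:
jog_arm(plan=[[85,[0.13,-0.03,0.4],[0,0,-0.017]],[85,[0.27,-0.05,0.9],[0,0,-0.017]],[85,[0.27,-0.05,1.0],[0,0,-0.017]],[85,[0.27,-0.05,1.0],[0,0,-0.017]]])

```text
clock: 1.9
position: [451.1, 357.5, 82.0]
ee_rot: [-0.651, 0.759, -0.0, 0.001]
contact_force: [-0.1, 0.0, 0.8]
gripper_width: 84.9
grasp_force: 0.0
```

```bash
python3 go.py 451.4 355.3 5 -99
```

```text
clk 1.9 pos [451.1 357.5  82. ] yaw -98.7 F [-0.1  0.   0.8] w 84.9 j [ 0.95  0.45 -0.31  0.   -0.81 -1.11]
shift [ 0.022 -0.005  0.77 ] turn [-0.001  0.001  0.004]
```

Request:
jog_arm(plan=[[85,[0.01,0,0.4],[0,0,0]],[85,[0.01,0,0.76],[0,0,0]],[85,[0.01,0,0.76],[0,0,0]],[0,[0.01,0,0.76],[0,0,0]],[0,[0.01,0,0.76],[0,0,0]],[0,[0.01,0,0.76],[0,0,0]],[0,[0.01,0,0.76],[0,0,0]],[0,[0.01,0,0.76],[0,0,0]],[0,[0.01,0,0.76],[0,0,0]]])

```text
clock: 3.02
position: [452.2, 356.6, 8.0]
ee_rot: [-0.651, 0.759, 0.0, 0.003]
contact_force: [-0.9, 0.7, 6.3]
gripper_width: 49.2
grasp_force: 64.9
```

```bash
python3 go.py 451.4 355.3 160 -99
```

```text
clk 3.025 pos [452.2 356.6   8. ] yaw -98.8 F [-0.9  0.7  6.3] w 49.2 j [ 0.95  0.55 -0.37  0.   -0.64 -1.1 ]
shift [ 0.007  0.002 -1.52 ] turn [-0.003  0.004  0.003]
```

Request:
jog_arm(plan=[[0,[0,0,-0.35],[0,0,0]],[0,[0,0,-0.75],[0,0,0]],[0,[0.2,-0.3,-1],[0,0,0]],[0,[0.45,-0.65,-1],[0,0,0]],[0,[0.7,-1,-1],[0,0,0]],[0,[0.7,-1,-1],[0,0,0]]])

```text
clock: 3.78
position: [539.4, 267.5, 104.5]
ee_rot: [-0.648, 0.761, 0.0, -0.001]
contact_force: [-0.0, -0.6, -4.8]
gripper_width: 49.1
grasp_force: 64.7
```

Request:
jog_arm(plan=[[0,[0.3,-0.4,-0.4],[0,0,0.08]],[0,[0.55,-0.75,-0.8],[0,0,0.16]],[0,[0.75,-1,-0.82],[0,0,0.253]],[0,[0.75,-1,-0.82],[0,0,0.253]],[0,[0.75,-1,-0.82],[0,0,0.253]]])

```text
clock: 4.4
position: [624.5, 181.0, 185.9]
ee_rot: [-0.545, 0.839, 0.001, -0.002]
contact_force: [-0.2, -0.5, -5.5]
gripper_width: 49.1
grasp_force: 65.5
```

```bash
python3 go.py 707 98 190 -114
```

```text
clk 4.4 pos [624.5 181.  185.9] yaw -114.0 F [-0.2 -0.5 -5.5] w 49.1 j [ 0.53  0.46  0.01 -0.   -1.13 -0.95]
shift [ 0.423 -1.091 -0.043] turn [ 0.003 -0.002 -0.   ]
```

Request:
jog_arm(plan=[[0,[0.2,-0.4,-0.04],[0,0,0]],[0,[0.35,-0.8,-0.04],[0,0,0]],[0,[0.42,-1,-0.04],[0,0,0]],[0,[0.42,-1,-0.04],[0,0,0]],[0,[0.42,-1,-0.04],[0,0,0]]])

```text
clock: 5.03
position: [699.1, 102.9, 190.5]
ee_rot: [-0.545, 0.838, 0.001, -0.001]
contact_force: [-0.5, -1.1, -4.4]
gripper_width: 49.1
grasp_force: 65.5
```

```bash
python3 go.py 707 98 190 -114
python3 - <<'E'
from h import *;from bench import *
s=read_state();g=get_image("wrist");M=T(s)@g["tool_from_camera"];np.savez("w2.npz",M=M,**g)
cv2.imwrite("pics/w2.png",g["img"][:,:,::-1])
E
```

```text
clk 5.025 pos [699.1 102.9 190.5] yaw -114.0 F [-0.5 -1.1 -4.4] w 49.1 j [ 0.37  0.55  0.18 -0.   -1.2  -0.79]
shift [ 0.013 -0.092  0.005] turn [ 0.002 -0.001  0.001]
```

View pics/w2.png

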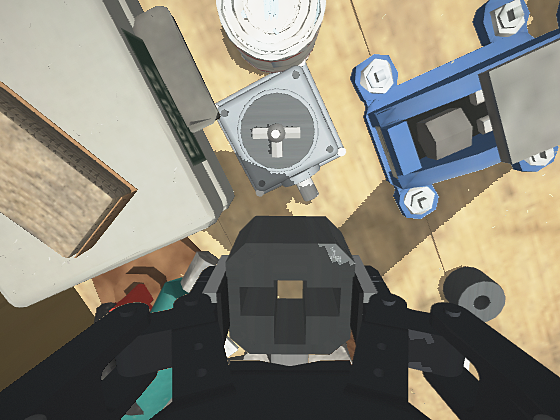

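The wrist view shows the shaft at (277,133) with splines left, right and down, nearly aligned with the held lever; the held hub's T bore is centred near (290,301). Measuring both in the tool frame.

Run:
```python
from h import *
g=dict(np.load("w2.npz"));M=g["M"];C=cloud(g,M).reshape(-1,3);C=C[g["range_z"].ravel()>0]
r=np.hypot(C[:,0]-682.5,C[:,1]-43.5)
sh=C[(r<40)&(C[:,2]>52)&(C[:,2]<58)];c,rad=cv2.minEnclosingCircle(sh[:,:2].astype(np.float32));print("shoulder",c,rad,np.median(sh[:,2]))
tip=C[(r<15)&(C[:,2]>93)];print("tip",len(tip),tip.mean(0).round(1),tip[:,2].max())
a=C[(r<30)&(C[:,2]>74)&(C[:,2]<90)];print(len(a))
# bar: splines A,B ; fit angle
cc=np.array(tip.mean(0)[:2])
for th in(66,):
    t=np.radians(th);d=a[:,:2]-cc;x=d[:,0]*np.cos(t)+d[:,1]*np.sin(t);y=-d[:,0]*np.sin(t)+d[:,1]*np.cos(t)
    for l,m in(("+x",(x>8)&(abs(y)<7)),("+y",(y>8)&(abs(x)<7)),("-y",(y<-8)&(abs(x)<7))):
        f=cv2.fitLine(a[m][:,:2].astype(np.float32),cv2.DIST_L2,0,.01,.01).ravel();print(l,m.sum(),"mean xy",x[m].mean().round(2),y[m].mean().round(2),"ext",x[m].min().round(1),x[m].max().round(1),y[m].min().round(1),y[m].max().round(1),"ang",np.degrees(np.arctan2(f[1],f[0])).round(1))
# image edge approach for splines
b=g["img"][100:170,240:315];
P=[ray(g,u,v,82,M)[:2] for u,v in((251,133),(301,131),(277,158))];print(np.round(P,1),"AB ang",np.degrees(np.arctan2(*(P[1]-P[0])[::-1])))
# held hub in tool frame
Ct=cloud(g,g["tool_from_camera"]);ok=(g["range_z"]>0)
m=ok&(abs(Ct[...,0])<34)&(abs(Ct[...,1])<25)&(Ct[...,2]<-20)&(Ct[...,2]>-36);q=Ct[m];print("hub top z",np.median(q[:,2]),"n",m.sum(),q.min(0).round(1),q.max(0).round(1))
zt=np.median(q[:,2])
gray=cv2.cvtColor(g["img"],cv2.COLOR_RGB2GRAY)
print("rng along v at u=290",[(v,round(float(Ct[v,290,2]))) for v in range(215,356,8)])
print("rng along u at v=300",[(u,round(float(Ct[300,u,2]))) for u in range(224,356,6)])
for uv in((240,301),(341,301),(290,287),(290,343),(290,215)): print(uv,ray(g,*uv,zt,g["tool_from_camera"]).round(1))
```

```text
shoulder (683.1055908203125, 42.57191467285156) 30.965118408203125 55.6442788492231
tip 111 [683.   42.6  96.6] 99.04821075250612
593
+x 130 mean xy 12.95 0.17 ext 8.2 18.1 -3.4 3.6 ang 67.0
+y 140 mean xy -0.55 12.82 ext -4.2 3.3 8.2 17.4 ang -21.9
-y 147 mean xy 0.17 -13.09 ext -3.4 4.0 -18.2 -8.3 ang -23.9
[[700.4  35.1]
 [665.3  49.1]
 [690.2  60.1]] AB ang 158.32649221692915
hub top z -28.437025515575243 n 11695 [-24.6 -25.  -36. ] [ 26.8  25.  -20. ]
rng along v at u=290 [(215, 191), (223, -3), (231, -14), (239, -24), (247, -28), (255, -29), (263, -29), (271, -29), (279, -29), (287, 189), (295, 190), (303, 3), (311, -4), (319, -11), (327, -17), (335, -22), (343, -28), (351, -28)]
rng along u at v=300 [(224, -35), (230, -28), (236, -29), (242, -143), (248, -17), (254, -17), (260, -17), (266, -16), (272, -16), (278, 5), (284, 6), (290, 6), (296, 6), (302, 6), (308, -17), (314, -18), (320, -18), (326, -17), (332, -17), (338, -24), (344, -29), (350, -29)]
(240, 301) [  1.2 -19.6 -28.4]
(341, 301) [  1.2  20.7 -28.4]
(290, 287) [  7.4   0.3 -28.4]
(290, 343) [-18.5   0.4 -28.4]
(290, 215) [ 37.    0.3 -28.4]
```

```bash
python3 go.py 683.9 43.6 150 -107.3
```

```text
clk 5.075 pos [699.2 103.  190.9] yaw -113.9 F [-0.3  0.7 -5.9] w 48.8 j [ 0.37  0.55  0.18 -0.   -1.2  -0.79]
shift [ 0.605 -0.102  0.409] turn [ 0.001 -0.    -0.111]
```

Request:
jog_arm(plan=[[0,[0.3,-0.05,0],[0,0,-0.05]],[0,[0.6,-0.1,0],[0,0,-0.11]],[0,[0.605,-0.1,0.2],[0,0,-0.11]],[0,[0.605,-0.1,0.4],[0,0,-0.11]],[0,[0.605,-0.1,0.4],[0,0,-0.11]],[0,[0.605,-0.1,0.4],[0,0,-0.11]]])

```text
clock: 5.82
position: [685.2, 43.1, 152.5]
ee_rot: [-0.592, 0.806, -0.001, 0.001]
contact_force: [-0.5, -0.7, -5.6]
gripper_width: 48.4
grasp_force: 65.3
```

```bash
python3 go.py 683.9 43.6 150 -107.3
python3 - <<'E'
from h import *;from bench import *
o=np.array([682.5,43.5]);a=np.radians(67.2)
im=[]
for n in("scene","side"):
    g=get_image(n);old=dict(np.load(n+".npz"));im.append(g["img"])
    def loc(g):
        P=cloud(g)[g["range_z"]>0];d=P[:,:2]-o;return np.c_[d[:,0]*np.cos(a)+d[:,1]*np.sin(a),-d[:,0]*np.sin(a)+d[:,1]*np.cos(a),P[:,2]]
    L=loc(g);k=L[(L[:,0]>100)&(L[:,0]<140)&(abs(L[:,1]-10)<30)&(L[:,2]>155)&(L[:,2]<200)]
    print(n,"knob",len(k),np.percentile(k,[1,50,99],axis=0).round(1).tolist(),cv2.minEnclosingCircle(k[:,:2].astype(np.float32)))
    kt=k[k[:,2]>175]
    if len(kt):print("knobtop",len(kt),kt.mean(0).round(1))
    L=loc(old);h=L[(L[:,0]>98)&(L[:,0]<140)&(L[:,1]>-30)&(L[:,1]<15)&(L[:,2]>100)&(L[:,2]<135)]
    for x0 in range(98,140,7):
        q=h[(h[:,0]>=x0)&(h[:,0]<x0+7)];print(x0,len(q),"ymax",q[:,1].max().round(1) if len(q) else "")
cv2.imwrite("pics/e.png",np.hstack([cv2.resize(im[0][90:230,310:450,::-1],(400,400)),cv2.resize(im[1][110:250,310:450,::-1],(400,400))]))
E
```

```text
clk 5.825 pos [685.2  43.1 152.5] yaw -107.4 F [-0.5 -0.7 -5.6] w 48.4 j [ 0.3   0.54  0.07  0.   -1.09 -0.6 ]
shift [-0.001  0.014  0.025] turn [-0.002  0.    -0.001]
scene knob 174 [[109.6, 1.4, 155.1], [115.2, 13.3, 175.9], [126.5, 19.6, 186.2]] ((118.22830963134766, 10.192902565002441), 11.189977645874023)
knobtop 91 [116.6  12.  181.5]
98 0 ymax 
105 51 ymax -7.2
112 40 ymax -5.8
119 31 ymax -4.9
126 25 ymax -3.8
133 33 ymax -1.9
side knob 83 [[108.6, -0.3, 176.5], [114.7, 9.2, 184.1], [124.5, 17.3, 187.2]] ((117.2222900390625, 8.658388137817383), 9.73258113861084)
knobtop 82 [115.6   8.9 183.4]
98 1 ymax -13.8
105 66 ymax -9.4
112 24 ymax -7.6
119 24 ymax -6.1
126 20 ymax -5.4
133 24 ymax -4.4
```

View pics/e.png

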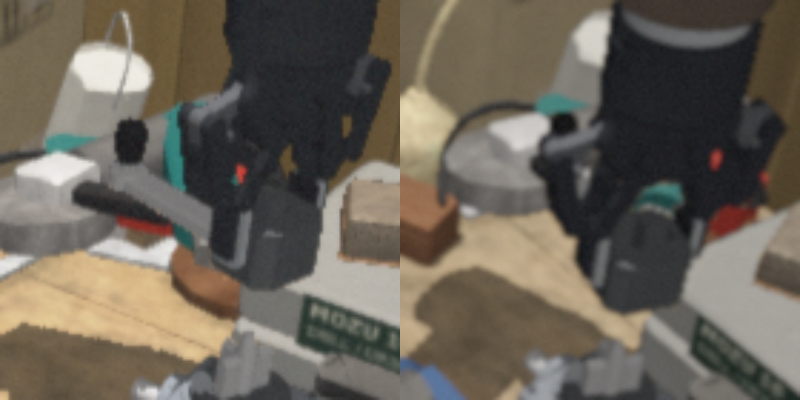

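The crops show the knob (upper, left picture ≈ (130,140)) above and to the side of the black handle (≈ (110,200)); measured gap is about 4–6 mm. Descending onto the shaft tip.

Request:
jog_arm(plan=[[0,[0,0.014,0.1],[0,0,0]],[0,[0,0.014,0.25],[0,0,0]],[0,[0,0.014,0.4],[0,0,0]],[0,[0,0.014,0.48],[0,0,0]],[0,[0,0.014,0.54],[0,0,0]],[0,[0,0.014,0.56],[0,0,0]],[0,[0,0.014,0.56],[0,0,0]]])

```text
clock: 6.8
position: [683.7, 42.8, 95.5]
ee_rot: [-0.592, 0.806, -0.0, 0.0]
contact_force: [0.1, -0.1, -4.3]
gripper_width: 48.5
grasp_force: 65.5
```

```bash
python3 go.py 683.9 43.6 63 -107.3
```

```text
clk 6.8 pos [683.7  42.8  95.5] yaw -107.4 F [ 0.1 -0.1 -4.3] w 48.5 j [ 0.3   0.59  0.    0.   -0.98 -0.6 ]
shift [-0.009  0.     0.325] turn [-0.     0.    -0.002]
```

Request:
jog_arm(plan=[[0,[-0.006,0,0.04],[0,0,0]],[0,[-0.006,0,0.08],[0,0,0]],[0,[-0.006,0,0.12],[0,0,0]],[0,[-0.006,0,0.16],[0,0,0]],[0,[-0.006,0,0.16],[0,0,0]]])

```text
clock: 7.42
position: [683.2, 43.2, 78.7]
ee_rot: [-0.592, 0.806, 0.0, -0.001]
contact_force: [-0.2, 0.1, -5.0]
gripper_width: 49.2
grasp_force: 65.5
```

```bash
python3 go.py 683.9 43.6 63 -107.3; python3 -c "
from bench import *;print(read_state()['wrist_torque'])"
```

```text
clk 7.425 pos [683.2  43.2  78.7] yaw -107.5 F [-0.2  0.1 -5. ] w 49.2 j [ 0.3   0.61 -0.01 -0.   -0.95 -0.6 ]
shift [-0.006 -0.005  0.157] turn [ 0.001 -0.001 -0.003]
[-0.03646346  0.04410582 -0.0225293 ]
```

Underside is at about 71 mm, below the spline tops (83), with no contact force, so the splines are engaged. Going home.

Request:
jog_arm(plan=[[0,[0,0,0.04],[0,0,0]],[0,[0,0,0.08],[0,0,0]],[0,[0,0,0.12],[0,0,0]],[0,[0,0,0.15],[0,0,0]],[0,[0,0,0.165],[0,0,0]],[0,[0,0,0.165],[0,0,0]]])

```text
clock: 8.18
position: [683.6, 43.3, 63.2]
ee_rot: [-0.592, 0.806, -0.0, 0.0]
contact_force: [-1.0, -0.6, -2.4]
gripper_width: 49.0
grasp_force: 65.7
```

```bash
python3 go.py 683.9 43.6 63 -107.3
```

```text
clk 8.175 pos [683.6  43.3  63.2] yaw -107.4 F [-1.  -0.6 -2.4] w 49.0 j [ 0.3   0.63 -0.03  0.   -0.92 -0.6 ]
shift [-0.003 -0.002  0.002] turn [-0.     0.    -0.002]
```

Request:
jog_arm(plan=[[0,[0,0,0.015],[0,0,0]],[0,[0,0,0.03],[0,0,0]],[0,[0,0,0.03],[0,0,0]]])

```text
clock: 8.55
position: [683.7, 43.3, 63.0]
ee_rot: [-0.592, 0.806, -0.0, 0.0]
contact_force: [-6.8, -0.4, 9.7]
gripper_width: 49.0
grasp_force: 67.2
```

Request:
jog_arm(plan=[[0,[0,0,-0.02],[0,0,0]],[68,[0,0,-0.02],[0,0,0]],[68,[0,0,-0.02],[0,0,0]],[68,[0,0,-0.02],[0,0,0]],[68,[0,0,-0.02],[0,0,0]]])

```text
clock: 9.18
position: [683.8, 43.3, 61.7]
ee_rot: [-0.592, 0.806, -0.0, 0.0]
contact_force: [-0.7, -0.3, -0.1]
gripper_width: 68.4
grasp_force: 0.0
```

Request:
jog_arm(plan=[[68,[0,0,-0.1],[0,0,0]],[68,[0,0,-0.3],[0,0,0]],[68,[0,0,-0.6],[0,0,0]],[68,[0,0,-1],[0,0,0]],[68,[0,0,-1],[0,0,0]]])

```text
clock: 9.8
position: [686.2, 43.7, 167.4]
ee_rot: [-0.592, 0.806, -0.002, 0.004]
contact_force: [0.4, 0.6, -0.2]
gripper_width: 67.4
grasp_force: 0.0
```

Request:
jog_arm(plan=[[68,[-0.3,0.1,-0.2],[0,0,0]],[68,[-0.6,0.2,-0.4],[0,0,0]],[68,[-0.6,0.2,-0.4],[0,0,0]],[68,[-0.6,0.2,-0.4],[0,0,0]]])

```text
clock: 10.3
position: [681.9, 106.3, 201.0]
ee_rot: [-0.592, 0.806, 0.0, -0.001]
contact_force: [0.0, -0.4, 0.1]
gripper_width: 67.7
grasp_force: 0.0
```

Run:
```python
from h import *;from bench import *
s=read_state();print(s["clock"],s["position"],s["contact_force"])
g=get_image("wrist");M=T(s)@g["tool_from_camera"];C=cloud(g,M)[g["range_z"]>0]
d=np.hypot(C[:,0]-683,C[:,1]-42.6)
for lo,hi in((12,24),(27,32)):
    q=C[(d>lo)&(d<hi)];print(lo,hi,np.percentile(q[:,2],[5,50,90,99]).round(1))
S=get_image("scene");P=cloud(S)[S["range_z"]>0];d=np.hypot(P[:,0]-682.5,P[:,1]-43.5);q=P[(d<26)&(d>12)];print("scene hub z",np.percentile(q[:,2],[5,50,75,95]).round(1))
a=S["img"][120:250,310:460,::-1]
cv2.imwrite("pics/f.png",np.hstack([cv2.resize(g["img"][:,:,::-1],(400,300)),cv2.resize(a,(346,300),interpolation=cv2.INTER_CUBIC)]))
```

```text
10.3 [681.88837492 106.31334486 200.95936503] [ 0.03691527 -0.38535261  0.0621758 ]
12 24 [57.1 91.3 92.4 93.2]
27 32 [47.4 65.7 92.  93. ]
scene hub z [ 57.3  88.8  90.8 414.7]
```

View pics/f.png

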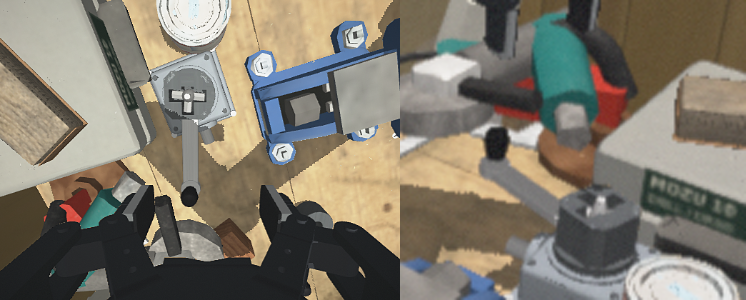

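The views show the hub at left (188,97) seated on the shoulder: its top is at z ≈ 91 (55+36), the splines are in the bore, and the knob is clear beside the handle. The gripper is open and touching nothing.

```bash
python3 -c "
from bench import *;print(job_done())"
```

```text
the job is handed in; nothing more can be done
None
```

The splined lever is seated on the shaft's shoulder (hub top measured at about 91 mm, matching 55 + 36) and released, the plain lever was left alone, and the job was handed in at about 10 s on the robot's clock.

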